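# Pack two bead-loom end boards square in the drill's corner jig and cam them tight

### The job

Two beech end boards for a bead loom are to be drilled as a pair: lay both flat, one on the other, on the spoil board that already lies in the corner jig of the little bench drill, with all three pieces pushed square and flush against both fences, the pack no longer shifting. Then pull the cam lever round its quarter turn, fully home, so that the pack is clamped tight. Do not knock the drill that hangs over the jig, and leave the other things on the bench where they lie.

Things in the scene. Friction and masses are not known exactly. Their poses are not given: they have to be found in the camera images.
- corner (a point): Inner corner of the jig, where both fence faces meet the level top of the grey laminate jig plate (32 mm above the bench). Jig axes: +x to the far fence, +y from the cam to the side fence, z up. A squared piece (110 x 60 mm) has its centre at x -55, y -30 mm here. The plate spans x -143 to +33, y -120 to +65 mm.
- far_fence (a point): Middle of the top edge of the far fence's face: aluminium bar 36 mm high, 18 mm thick, its face the plane x = 0 of the corner's frame, from y -87 to -2 mm; this point at y -44.5. Axes as the corner.
- side_fence (a point): Middle of the top edge of the side fence's face: aluminium bar 36 mm high, 18 mm thick, its face the plane y = 0 of the corner's frame, only from x -55 to 0 mm, with a lead-in (5 mm wide at x -65) before it, so that the near half of a squared pack stands free; this point at x -32.5.
- drill: Mini bench drill fixed over the jig. Origin at bench level under the spindle, which is over the centre of a squared pack; axes as the corner. Heights above the bench: bit tip 101 mm, chuck (25 mm diameter) 122 to 153, quill (30 mm) to 170. No room for an upright hand above the pack: come in leaning, from the -x side.
- drill_head (a point): Centre of the underside of the drill's grey head, 170 mm above the bench, 80 mm from the spindle on the column's side; the head is 62 mm wide (x), 215 mm long (y, from 187 mm on the column's side to 28 mm past the spindle), 74 mm high, a 70 mm wide black belt cover on it to 270 mm above the bench. Feed handle on its +x side, 63 mm out from the spindle plane, 58 mm radius.
- column_top (a point): Top centre of the drill's steel column: 25 mm diameter, 345 mm high, 140 mm from the spindle on the side fence's side.
- spoil_mid (a point): Centre (half-way up) of the spoil board: brown fibreboard 110 (its x) x 60 (its y) x 12 mm, about 60 g, lying loose on the jig plate between side fence and cam, 10 to 30 mm short of the far fence.
- board_a_mid (a point): Centre (half-way up) of a beech end board, 110 (its x) x 60 (its y) x 10 mm, about 50 g, a pencil cross in the middle of both faces; lies flat on the bench. The two boards are alike: either may be the lower one, either way round.
- board_b_mid (a point): Centre (half-way up) of the other beech end board, 110 (its x) x 60 (its y) x 10 mm, about 50 g, lying flat on the bench.
- cam (a joint): Angle of the eccentric cam clamp at the jig's -y side: 0 to 0.3 rad at the start (open: lever points away from the pack along jig -y), 1.57 locked (lever alongside the pack, pointing along jig -x, towards the robot), stop at 1.6. Grows as the lever swings clockwise seen from above. Stays where it is left; takes 2 to 4 N at the knob.
- cam_pivot (a point): Point on the upright cam axis at the knob's mid height; in the corner's frame x -45, y -83 mm. The black cam disc below (32 mm diameter, 7 mm off-centre, 31 mm high, so it bears on all three layers) leaves 66 mm to the side fence at 0 rad, 64 mm at 0.3 rad; locked it squeezes the 60 mm wide pack against the side fence.
- cam_knob (a point): Middle of the upright round black knob, free to revolve, on the end of the cam lever: 16 mm diameter, 34 mm high, its top 107 mm above the bench, 60 mm from the pivot. The flat steel lever under it is 14 mm wide, its top 74 mm above the bench.
- pliers: Bystander: flat-nose pliers with blue grips lying flat, 145 mm long (-81 to +62 mm along x), 46 mm wide, 12 mm high. Origin at bench level.
- dish: Bystander: shallow white ceramic dish with beads, 90 mm diameter, 18 mm high. Origin under its centre.
- vial: Bystander: clear vial of red beads with black cap, 32 mm diameter, 36 mm high. Origin under its centre.
- glue: Bystander: glue bottle, 40 mm diameter, 95 mm high. Origin under its centre.
- square: Bystander: small steel try square lying flat; blade 110 x 20 mm from x -10 to +100 mm, stock 75 mm long, 12 mm high. Origin at bench level on the blade's centre line, near the stock.
- spool: Bystander: spool of copper wire, 60 mm diameter, 26 mm high. Origin under its centre.

How it is judged (in metres and radians):
On the way:
1. both boards lie in the jig on the spoil board, near their places, while the cam is still open (x of board_a_mid in the frame of corner between -0.095 and -0.015 m and y of board_a_mid in the frame of corner between -0.038 and -0.022 m and z of board_a_mid in the frame of corner between 0.014 and 0.03 m and x of board_b_mid in the frame of corner between -0.095 and -0.015 m and y of board_b_mid in the frame of corner between -0.038 and -0.022 m and z of board_b_mid in the frame of corner between 0.014 and 0.03 m and value of joint cam below 0.8 rad), for 0.2 s.
At the end, for the whole second after the job is handed in: Spoil board at the bottom, the two beech boards on it in either order, all flat; each of the three flush with both fences within 2 mm and parallel to them within 0.03 rad (1.7 degrees); cam lever turned home (beyond 1.4 rad of its 1.57) (x of spoil_mid in the frame of corner between -0.057 and -0.053 m and y of spoil_mid in the frame of corner between -0.032 and -0.028 m and z of spoil_mid in the frame of corner between 0.003 and 0.009 m and angle between the x axis of each of spoil_mid, board_a_mid, board_b_mid and the x axis of corner, either way round below 0.03 rad and ((x of board_a_mid in the frame of corner between -0.057 and -0.053 m and y of board_a_mid in the frame of corner between -0.032 and -0.028 m and z of board_a_mid in the frame of corner between 0.014 and 0.02 m and x of board_b_mid in the frame of corner between -0.057 and -0.053 m and y of board_b_mid in the frame of corner between -0.032 and -0.028 m and z of board_b_mid in the frame of corner between 0.024 and 0.03 m) or (x of board_b_mid in the frame of corner between -0.057 and -0.053 m and y of board_b_mid in the frame of corner between -0.032 and -0.028 m and z of board_b_mid in the frame of corner between 0.014 and 0.02 m and x of board_a_mid in the frame of corner between -0.057 and -0.053 m and y of board_a_mid in the frame of corner between -0.032 and -0.028 m and z of board_a_mid in the frame of corner between 0.024 and 0.03 m)) and value of joint cam above 1.4 rad); the robot touches nothing.
It fails at once if the drill hanging over the jig is knocked, with the robot or with a board (more than 15 N) (contact force between anything else and drill above 15 N).
It fails at once if a bystander is moved by more than 25 mm (distance of any of pliers, dish, vial, glue, square, spool from where it was at the start of the episode above 0.025 m).
It also fails if it takes over 72 s, if anything falls off the work surface, if the arm or the gripper's body presses on something with over 40 N, if the wrist force passes 120 N, or if a joint passes its speed limit or range.

### The arm

A 6-joint arm with a two-finger parallel gripper is mounted at the origin on the work surface. World frame = base frame: x ahead of the robot, y to its left, z up, the work surface at z = 0. Lengths are in mm, angles in rad, forces in N, time in s.
With the tool pointing down it reaches from about 350 to 975 mm from the base axis. Payload 4.9 kg.
Tool frame: the origin (TCP) lies at the centre of the arm's flange, where the gripper is bolted on; the fingertips stand 173 mm ahead of it and the grasp point (between the pads) lies 155 mm ahead of it; z points along the fingers, y is the line along which they close (so a half turn about z gives the same grasp; the last joint's range is limited). The gripper opens to 85 mm and grips with 20 to 120 N. Pads are 22 mm wide; open, the fingers measure 114 mm over their backs; the gripper's body (76 mm by 85 mm) begins 54 mm behind the grasp point. The pads swing forward as they close: fully open they stand 13 mm farther back than shut.
Start: joints at [0.982, 0.053, 1.613, -0, 1.476, -0.119], TCP at [282.93, 557.273, 404.704] pointing down, gripper open.
Joint ranges: [-3.01, 3.01], [-1.01, 2.22], [0.06, 2.58], [-1.02, 4.17], [0.09, 2.62], [-3.14, 3.14]. Speed limits (rad/s): [2.57, 2.57, 3.14, 3.14, 3.14, 3.14].

### API

Orientations are given as [roll, pitch, yaw] about the fixed x, y, z axes, in that order (R = Rz(yaw) Ry(pitch) Rx(roll)).
In Python, from workcell import * gives the robot as it stands.
- The arm moves only by the tool arm_command, never from a script. Its argument "deltas" is a list of rows, each a list of 7 numbers: the shift along the tool's x, y, z in mm, then the turn, a rotation vector about the tool's x, y, z in rad, then the finger opening in mm, from 0 to 85.4. A call has exactly 5 rows; each row shifts and turns the commanded pose from where the row before left it, along the tool's axes as they then stand; what a row does not reach is not made up. A row lasts 1/8 s, in which the tool goes at most 62.5 mm and 10.7 degrees, less where a joint would pass 70% of its speed; a pose out of reach is approached as far as the arm can. A call with a gripper value outside its range is refused whole. The fingers move at their own pace and stop on an object; "force" is the grip in N (left out, the last holds). Time passes only in rows, so rows that do not move let the fingers close, or fill a call up. It gives the time, the measured TCP pose, the force, the opening and the grip force at its end, in the units of the state.
- read_state(): the state, without advancing time (a new reading comes with each control period).
- read_camera(name): name is "side" or "top" or "wrist"; returns the picture (400x640x3 uint8, blue, green, red); there is no depth.
- camera_params(name): a dict with "fov_y" (degrees; the focal length in pixels is half the picture's height over the tangent of half this angle, whatever the lens; pixels are square), "cx", "cy" (the principal point, pixels), "R" (3x3) and "t" (3): a world point X has camera coordinates R X + t. Camera axes: x right, y down, z forward; pixel columns grow to the right and rows downward; lengths in mm; the calibration is good to about 2 mm. A picture is of the moment at which its call begins: read the wrist's pose just before it. camera_params takes no time and is no camera call; for the wrist camera it gives the pose at the moment of the call.
- job_done(): hands the job in; it is judged then, once.
Trained networks look in the newest picture that a camera, given by its name, has taken for a name from the list of things; names that differ only in an ending like _2 or _b are one class to them, and where a whole thing is asked for, a point or a joint stands for the part that bears it (a point fixed in the world has none). Each returns a list of dicts, best first, with "p" (0 to 1); they miss things now and then, are a little off and sometimes report something else, mostly with a low value. They report only what shows in the picture. A call takes as long as a camera call.
- recognise(thing, camera): "pixel" ([row, column] in pixels, amid what is visible of it).
- masks_of(thing, camera): "mask" (400x640 bool, what is visible of it) and "pixel" ([row, column] in pixels, amid what is visible of it).
- pinpoint(thing, camera): "pixel" ([row, column] in pixels: a listed point, or the origin of a listed thing).
The state is a dict: "clock": time; "joints": joint angles; "joint_velocities": joint speeds; "tau": joint torques, N m; "tool_pos": TCP position; "ee_rot": TCP orientation; "contact_force": force on the tool from outside, world axes, zero at the start; "wrist_torque": the same for the moment, N m; "width": finger opening in mm; "grasp_force": force on a finger pad.
Only numpy, scipy, OpenCV 4.12 (cv2) and the standard library are available. Lean on these libraries where they do the work, as an engineer would, in place of code of your own. Each camera call takes 0.05 s, during which the arm holds its last target. There are 200 camera calls.

## Working session

There is one attempt and no reset: what is moved stays moved. The work goes in short steps, Python scripts to look and compute and a tool call to move; the robot and the scene stay as the last step left them, time stands still between calls to the robot, and variables do not carry over. Pictures are saved under pics/ and viewed, at most 10 in all, crops included, and the job is handed in when it is done.

Besides the shell and the picture viewer there is one more tool, called as name([rows], argument=value, ...), one row to a line, values as JSON. arm_command: Moves the arm, as the interface text tells. Its arguments: {"type":"object","properties":{"deltas":{"type":"array","items":{"type":"array","items":{"type":"number"}}},"force":{"type":"number"}},"required":["deltas"]}

```bash
ls; mkdir -p pics
cat > h.py <<'E'
from workcell import *
import numpy as np, cv2
from scipy.spatial.transform import Rotation as Ro
def ray(cam,px):
    c=camera_params(cam); f=200/np.tan(np.radians(c["fov_y"])/2)
    R=np.array(c["R"]);t=np.array(c["t"])
    d=R.T@np.array([(px[1]-c["cx"])/f,(px[0]-c["cy"])/f,1]); return -R.T@t,d
def atz(cam,px,z):
    o,d=ray(cam,px); return o+d*(z-o[2])/d[2]
def proj(cam,X):
    c=camera_params(cam); f=200/np.tan(np.radians(c["fov_y"])/2)
    p=np.array(c["R"])@np.array(X)+np.array(c["t"]); return [round(p[1]/p[2]*f+c["cy"],1),round(p[0]/p[2]*f+c["cx"],1)]
def tri(c1,p1,c2,p2):
    o1,d1=ray(c1,p1);o2,d2=ray(c2,p2)
    A=np.stack([d1,-d2],1);s=np.linalg.lstsq(A,o2-o1,rcond=None)[0]
    a=o1+d1*s[0];b=o2+d2*s[1];return (a+b)/2,np.linalg.norm(a-b)
E
python3 - <<'E'
from h import *
np.set_printoptions(precision=1,suppress=True)
s=read_state();print({k:np.round(v,3) for k,v in s.items()})
for c in("side","top","wrist"):
    p=camera_params(c);print(c,p["fov_y"],p["cx"],p["cy"],-np.array(p["R"]).T@np.array(p["t"]))
    cv2.imwrite(f"pics/{c}0.png",read_camera(c))
Z=dict(corner=32,far_fence=68,side_fence=68,drill=0,drill_head=170,column_top=345,spoil_mid=38,board_a_mid=5,board_b_mid=5,cam_pivot=90,cam_knob=90,pliers=0,dish=0,vial=0,glue=0,square=0,spool=0)
for n,z in Z.items():
    for c in("top","side"):
        for r in pinpoint(n,c)[:2]:
            print(n,c,round(r["p"],2),np.round(r["pixel"],1),atz(c,r["pixel"],z))
print(read_state()["clock"])
E
```

```text
pics
{'clock': np.float64(0.0), 'joints': array([ 1. ,  0.1,  1.6,  0. ,  1.5, -0.1]), 'joint_velocities': array([ 0., -0., -0.,  0., -0.,  0.]), 'tau': array([ -0. , -39.4, -37. ,  -0. ,   0. ,   0. ]), 'tool_pos': array([282.8, 557.1, 403.5]), 'ee_rot': array([-3.1, -0. ,  2.7]), 'contact_force': array([ 0.5,  0.4, -0.6]), 'wrist_torque': array([-0.,  0.,  0.]), 'grasp_force': np.float64(0.0), 'width': np.float64(85.371)}
side 47.509454950659716 330.22033244155944 193.16991885535495 [  464.2 -1097.6   897.7]
top 43.03840966656159 321.7141136945716 203.92813648352228 [ 275.8  -34.6 1680.7]
wrist 64.39279940879258 325.5984106826641 193.9586634599573 [211.  593.  372.7]
corner top 0.61 [182.2 348.5] [ 716.2 -177.6   32. ]
corner side 0.63 [265.2 368.2] [ 720.1 -160.2   32. ]
corner side 0.54 [224.  284.5] [501.   70.3  32. ]
far_fence top 0.61 [176.4 357.6] [ 722.2 -207.1   68. ]
far_fence side 0.97 [265.  368.6] [ 710.7 -198.6   68. ]
far_fence side 0.17 [269.4 349.9] [ 657.4 -207.8   68. ]
side_fence top 0.34 [233.  204.3] [600.6 310.5  68. ]
side_fence side 0.75 [253.3 358.1] [ 692
[... 1399 characters left out ...]
.67 [242.2 232.9] [570.5 232.7   0. ]
dish side 0.71 [185.2 310.4] [615.5 340.8   0. ]
dish side 0.69 [265.  368.8] [ 731.5 -125.    -0. ]
vial top 0.4 [242.2 234.1] [569.9 228.7   0. ]
vial side 0.48 [199.9 303.1] [578.  246.3   0. ]
vial side 0.32 [269.1 345.3] [ 660.4 -131.6   -0. ]
glue top 0.72 [191.1 388.6] [ 675.2 -311.7    0. ]
glue side 0.89 [369.7 292.9] [ 481.4 -442.4    0. ]
square top 0.81 [250.5 412.4] [ 463.2 -357.1    0. ]
square side 0.66 [339.7 273.4] [ 442.  -351.3    0. ]
square side 0.56 [214.2 349.4] [724.1 134.8   0. ]
spool top 0.78 [187.6 219.7] [764.7 260.    0. ]
spool side 0.7 [208.1 335.4] [683.1 178.    0. ]
spool side 0.32 [196.1 283.1] [509.4 282.1   0. ]
1.85
```

Run:
```python
import cv2,numpy as np
a=cv2.imread("pics/top0.png")[140:300,170:470];b=cv2.imread("pics/side0.png")[130:380,240:420]
cv2.imwrite("pics/top0c.png",cv2.resize(a,None,fx=2.6,fy=2.6,interpolation=cv2.INTER_CUBIC));cv2.imwrite("pics/side0c.png",cv2.resize(b,None,fx=2.4,fy=2.4,interpolation=cv2.INTER_CUBIC))
from workcell import *
print(camera_params("top"))
```

```text
{'fov_y': 43.03840966656159, 'cx': 321.7141136945716, 'cy': 203.92813648352228, 'R': array([[-0.13239442, -0.99118866, -0.00409451],
       [-0.96569745,  0.12991829, -0.22483252],
       [ 0.2233834 , -0.02581252, -0.97438882]]), 't': array([   9.12675124,  648.67070903, 1575.12637768])}
```

View pics/top0c.png

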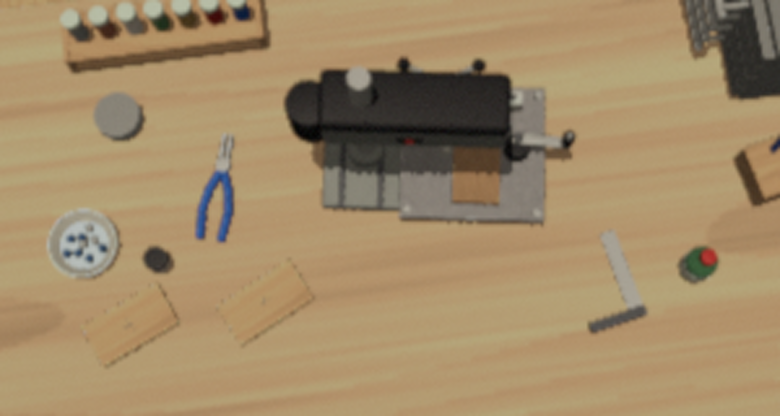

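View pics/side0c.png

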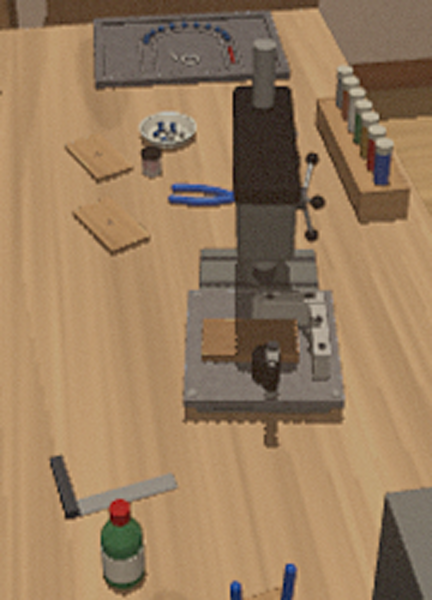

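View pics/wrist0.png

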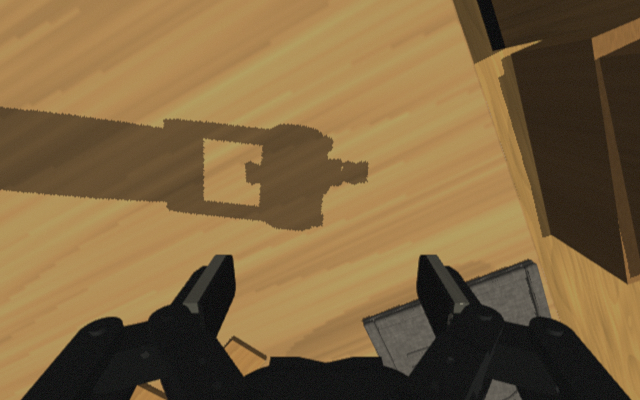

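```bash
cat >> h.py <<'E'
np.set_printoptions(precision=2,suppress=True)
def Rl(head,lean):  # approach heading (deg), lean (deg); tool x points backwards
    h,l=np.radians([head,lean]);c=np.cos;s=np.sin
    b=np.array([[-c(l),0,s(l)],[0,1,0],[-s(l),0,-c(l)]])
    return Ro.from_euler('z',h).as_matrix()@b
def cur():
    s=read_state(); return np.array(s["tool_pos"]),Ro.from_euler('xyz',s["ee_rot"]).as_matrix(),s
def plan(p1,R1,n,p0=None,R0=None):
    if p0 is None: p0,R0,_=cur()
    w=Ro.from_matrix(R0.T@R1).as_rotvec()/n; D=Ro.from_rotvec(w).as_matrix()
    M=sum(R0@np.linalg.matrix_power(D,k) for k in range(n))
    v=np.linalg.solve(M,np.array(p1)-p0)
    print(n,"rows",np.round(v,1),np.round(w,3),"|v|",round(np.linalg.norm(v),1),"deg",round(np.degrees(np.linalg.norm(w)),1))
    return np.array(p1),R1
def tcp(g,R,d=155): return np.array(g)-R[:,2]*d
E
python3 - <<'E'
from h import *
print(np.round(Ro.from_matrix(camera_params("wrist")["R"]@cur()[1]).as_matrix(),3))
plan([550,121,400],Rl(-60,0),10)
E
```

```text
[[-0.    1.    0.  ]
 [-0.95 -0.   -0.32]
 [-0.32 -0.    0.95]]
10 rows [-49.7 -14.9   0.5] [-0.    0.    0.06] |v| 51.9 deg 3.3
```

Run:
```python
from h import *
plan([475,245,400],Rl(-60,0),10)
```

```text
10 rows [-35.6 -10.6   0.5] [-0.    0.    0.06] |v| 37.2 deg 3.3
```

arm_command([
  [-35.6,-10.6,0.5,0,0,0.06,85],
  [-35.6,-10.6,0.5,0,0,0.06,85],
  [-35.6,-10.6,0.5,0,0,0.06,85],
  [-35.6,-10.6,0.5,0,0,0.06,85],
  [-35.6,-10.6,0.5,0,0,0.06,85],
])

```text
clock: 2.48
tool_pos: [401.6, 413.8, 402.3]
ee_rot: [3.141, 0.0, 2.37]
contact_force: [0.9, -0.4, -1.4]
width: 85.3
grasp_force: 0.0
```

arm_command([
  [-35.6,-10.6,0.5,0,0,0.06,85],
  [-35.6,-10.6,0.5,0,0,0.06,85],
  [-35.6,-10.6,0.5,0,0,0.06,85],
  [-35.6,-10.6,0.5,0,0,0.06,85],
  [-35.6,-10.6,0.5,0,0,0.06,85],
])

```text
clock: 3.1
tool_pos: [471.9, 242.5, 399.8]
ee_rot: [3.141, 0.0, 2.07]
contact_force: [-0.4, 0.3, 0.0]
width: 85.1
grasp_force: 0.0
```

```bash
cat >> h.py <<'E'
def rect(cam,mask,z):
    """centre, yaw(deg), size of a mask's min-area rectangle on the plane z"""
    c=max(cv2.findContours(mask.astype(np.uint8),cv2.RETR_EXTERNAL,cv2.CHAIN_APPROX_NONE)[0],key=cv2.contourArea)[:,0]
    P=np.array([atz(cam,(r,q),z)[:2] for q,r in c]).astype(np.float32)
    (x,y),(a,b),t=cv2.minAreaRect(P)
    if a<b:a,b,t=b,a,t+90
    return np.array([x,y]),(t+90)%180-90,a,b
E
python3 - <<'E'
from h import *
p,R,s=cur();print(p,s["ee_rot"],s["clock"])
im=read_camera("wrist");cv2.imwrite("pics/w1.png",im)
for n in("board_a_mid","board_b_mid"):
    for r in masks_of(n,"wrist")[:2]: print(n,r["p"],r["pixel"],r["mask"].sum(),rect("wrist",r["mask"],8))
    for r in pinpoint(n,"wrist")[:2]: print(n,r["p"],r["pixel"],atz("wrist",r["pixel"],5))
for n in("dish","vial","corner","far_fence","side_fence","spoil_mid","cam_knob"):
    for r in pinpoint(n,"wrist")[:1]: print(n,r["p"],r["pixel"],atz("wrist",r["pixel"],0))
E
```

```text
[471.9  242.52 399.81] [3.14 0.   2.07] 3.1
board_a_mid 0.82 [140.7, 364.1] 5247 (array([501.86, 279.58]), -67.33323669433594, 112.27555084228516, 61.83842468261719)
board_a_mid 0.71 [146.1, 362.6] [500.88 278.15   5.  ]
board_b_mid 0.74 [257.9, 299.8] 3694 (array([506.3 , 111.26]), -64.95516395568848, 117.09807586669922, 61.11808395385742)
board_b_mid 0.71 [353.7, 340.7] 449 (array([623.59,  12.12]), 40.96914291381836, 58.845924377441406, 30.786691665649414)
board_b_mid 0.75 [260.4, 300.8] [506.17 113.35   5.  ]
dish 0.56 [150.0, 467.1] [610.63 334.36   0.  ]
vial 0.82 [206.8, 399.1] [579.4  236.59   0.  ]
spoil_mid 0.74 [250.7, 539.8] [772.86 273.08   0.  ]
```

View pics/w1.png

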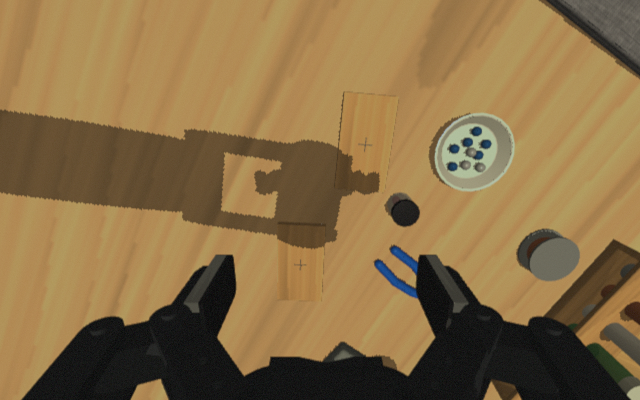

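Run:
```python
from h import *
def A(p): return atz("wrist",p,10)[:2]
for q in([(95,343),(180,338.5)],[(97,398),(185,388)],[(225,278),(298,278)],[(225,325),(298,323)]):
    a,b=A(q[0]),A(q[1]);d=b-a;print(a,b,np.degrees(np.arctan2(d[1],d[0])))
p,R,s=cur()
c=camera_params("wrist");f=200/np.tan(np.radians(c["fov_y"])/2)
R1=Rl(0,20); Rc=np.array(c["R"])@R   # tool->cam
d=np.array([0,(140-c["cy"])/f,1]);
dw=R1@Rc.T@d
campos=np.array([665,-195,50])-dw*330
t=campos-R1@np.array([80,0,31]);print(t,campos)
plan(t,R1,10)
```

```text
[452.23 317.7 ] [494.81 232.47] -63.455388093471534
[505.37 344.48] [548.98 255.2 ] -63.96045039733232
[457.84 146.65] [504.46  51.19] -63.96860421806479
[508.52 174.45] [557.14  80.09] -62.74325205425913
[ 568.79 -194.85  400.07] [ 504.21 -194.85  343.58]
10 rows [-33.9 -32.6   4.3] [-0.02 -0.03 -0.11] |v| 47.3 deg 6.4
```

Run:
```python
from h import *
plan([519,-195,425],Rl(0,20),10)
```

```text
10 rows [-30.  -35.3   1. ] [-0.02 -0.03 -0.11] |v| 46.4 deg 6.4
```

arm_command([
  [-30,-35.3,1,-0.02,-0.03,-0.11,85],
  [-30,-35.3,1,-0.02,-0.03,-0.11,85],
  [-30,-35.3,1,-0.02,-0.03,-0.11,85],
  [-30,-35.3,1,-0.02,-0.03,-0.11,85],
  [-30,-35.3,1,-0.02,-0.03,-0.11,85],
])

```text
clock: 4.32
tool_pos: [438.1, 16.3, 399.5]
ee_rot: [3.086, 0.171, 2.623]
contact_force: [1.7, -0.7, -0.3]
width: 85.1
grasp_force: 0.0
```

arm_command([
  [-30,-35.3,1,-0.02,-0.03,-0.11,85],
  [-30,-35.3,1,-0.02,-0.03,-0.11,85],
  [-30,-35.3,1,-0.02,-0.03,-0.11,85],
  [-30,-35.3,1,-0.02,-0.03,-0.11,85],
  [-30,-35.3,1,-0.02,-0.03,-0.11,85],
])

```text
clock: 4.95
tool_pos: [527.6, -193.9, 422.4]
ee_rot: [3.131, 0.343, -3.099]
contact_force: [0.4, 1.0, -0.4]
width: 84.9
grasp_force: 0.0
```

Run:
```python
from h import *
p,R,s=cur();print(p,s["ee_rot"],s["clock"])
im=read_camera("wrist");cv2.imwrite("pics/w2.png",im)
Z=dict(corner=32,far_fence=68,side_fence=68,spoil_mid=38,cam_pivot=90,cam_knob=90,drill=0,drill_head=170)
for n,z in Z.items():
    for r in pinpoint(n,"wrist")[:2]: print(n,r["p"],r["pixel"],atz("wrist",r["pixel"],z))
for r in masks_of("spoil_mid","wrist")[:1]: print(r["p"],rect("wrist",r["mask"],44))
```

```text
[ 527.63 -193.9   422.38] [ 3.13  0.34 -3.1 ] 4.95
corner 0.81 [192.7, 342.6] [ 721.16 -162.01   32.  ]
far_fence 0.91 [206.5, 309.1] [ 714.01 -203.39   68.  ]
far_fence 0.53 [145.6, 329.6] [ 628.65 -182.35   68.  ]
side_fence 0.86 [188.6, 346.5] [ 684.14 -158.4    68.  ]
spoil_mid 0.89 [145.1, 330.6] [ 643.46 -177.62   38.  ]
cam_pivot 0.9 [181.9, 280.4] [ 660.85 -231.09   90.  ]
cam_knob 0.86 [171.3, 222.8] [ 649.58 -289.95   90.  ]
drill_head 0.57 [247.3, 416.2] [ 671.95 -101.1   170.  ]
0.97 (array([ 642.53, -178.96]), -9.988304138183594, 113.70184326171875, 61.07170867919922)
```

View pics/w2.png

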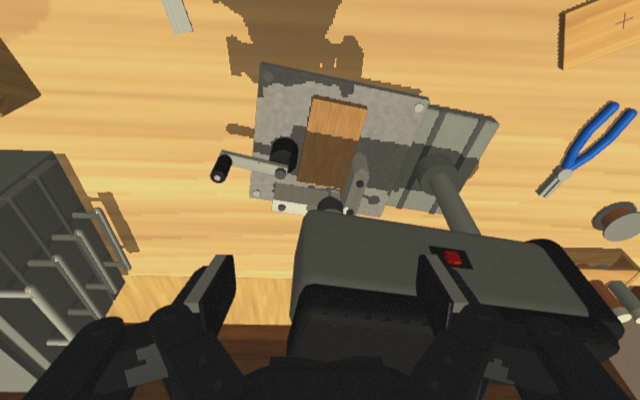

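Run:
```python
from h import *
from scipy.optimize import least_squares
obs=[((0,0,32),(192.7,342.6)),((0,-44.5,68),(206.5,309.1)),((-32.5,0,68),(188.6,346.5)),((-45,-83,90),(181.9,280.4)),((-143,-120,32),(63,261)),((-143,65,32),(97,429))]
obs2=[((0,0,32),(265.2,368.2)),((0,-44.5,68),(265,368.6)),((-32.5,0,68),(253.3,358.1))]
def w(q,P): c,s=np.cos(q[2]),np.sin(q[2]); return [q[0]+c*P[0]-s*P[1],q[1]+s*P[0]+c*P[1],P[2]]
for O in (obs,):
    F=lambda q:np.concatenate([np.array(proj("wrist",w(q,P)))-p for P,p in O])
    r=least_squares(F,[718,-165,-.17],loss="soft_l1",diff_step=1e-3);print(r.x,np.degrees(r.x[2]));print(F(r.x).reshape(-1,2))
q=r.x
for P,p in obs2: print(proj("side",w(q,P)),p)
print(proj("top",w(q,(0,0,32))),proj("top",w(q,(0,-44.5,68))),proj("top",w(q,(-45,-83,90))))
c,s=np.cos(q[2]),np.sin(q[2])
inv=lambda X:np.array([[c,s],[-s,c]])@(np.array(X[:2])-q[:2])
print("spoil",inv((642.5,-179)),inv((643.5,-177.6)),"knob",inv((649.6,-290)))
```

```text
[ 718.  -165.    -0.2] -11.677268871895926
[[-0.4 -5.9]
 [-3.  -6.5]
 [ 1.1 -1.3]
 [-3.6 -5.9]
 [-3.1 -1.9]
 [ 5.8 -0.3]]
[np.float64(266.4), np.float64(367.9)] (265.2, 368.2)
[np.float64(267.5), np.float64(368.8)] (265, 368.6)
[np.float64(256.2), np.float64(356.7)] (253.3, 358.1)
[np.float64(182.2), np.float64(344.7)] [np.float64(180.2), np.float64(358.6)] [np.float64(192.5), np.float64(370.2)]
spoil [-71.1  -28.99] [-70.41 -27.42] knob [ -41.68 -136.26]
```

```bash
sed -i 's/return \[round(p\[1\]\/p\[2\]\*f+c\["cy"\],1),round(p\[0\]\/p\[2\]\*f+c\["cx"\],1)\]/return np.array([p[1]\/p[2]*f+c["cy"],p[0]\/p[2]*f+c["cx"]])/' h.py
python3 - <<'E'
from h import *
from scipy.optimize import least_squares
obs=[((0,0,32),(192.7,342.6)),((0,-44.5,68),(206.5,309.1)),((-32.5,0,68),(188.6,346.5)),((-45,-83,90),(181.9,280.4)),((-143,-120,32),(63,261)),((-143,65,32),(97,429))]
side=[((0,0,32),(265.2,368.2)),((0,-44.5,68),(265,368.6)),((-32.5,0,68),(253.3,358.1))]
top=[((0,0,32),(182.2,348.5)),((0,-44.5,68),(176.4,357.6)),((-45,-83,90),(190.7,368.7))]
def w(q,P): c,s=np.cos(q[2]),np.sin(q[2]); return [q[0]+c*P[0]-s*P[1],q[1]+s*P[0]+c*P[1],P[2]]
r=least_squares(lambda q:np.concatenate([proj("wrist",w(q,P))-p for P,p in obs]),[718,-165,-.17],x_scale=[1,1,.01],loss="soft_l1");q=r.x
print(q,np.degrees(q[2]))
for n,O in(("wrist",obs),("side",side),("top",top)):
    print(n,np.array([proj(n,w(q,P))-p for P,p in O]).tolist())
c,s=np.cos(q[2]),np.sin(q[2])
inv=lambda X:np.array([[c,s],[-s,c]])@(np.array(X[:2])-q[:2])
print("spoil",inv((642.5,-179)),inv((643.5,-177.6)),"knob",inv((649.6,-290)))
E
```

```text
[ 717.35 -156.96   -0.15] -8.677083041657585
wrist [[-0.6576004183979762, 0.15972433466265556], [-1.8448134988793754, -0.27308729471701554], [0.6054317370591775, 4.1374942484288795], [-1.0132984518869534, -1.043498979911874], [1.2053419253550999, -1.9546127494251095], [1.1392638828978363, 2.090097415974469]]
side [[-0.6715664405774078, -1.2120729707499436], [0.5831811540635385, 0.17122825353703774], [1.4939087349086435, -2.227172324908736]]
top [[0.45072748225391024, -6.11871601018521], [3.5785225430290097, -1.3345732404756063], [1.0416330532705445, -0.15241179894536572]]
spoil [-70.67 -33.08] [-69.89 -31.54] knob [ -46.9  -141.74]
```

Run:
```python
from h import *
R1=Rl(-63.5,25)
d=np.array([np.cos(np.radians(-63.5)),np.sin(np.radians(-63.5)),0])
for c in ((506.6,112.7,18),(501.3,279.3,18)):
    g=np.array(c)-42*d; print(tcp(g,R1))
    if c[0]>505:
        a=plan(tcp(g+[0,0,70],R1),R1,10); plan(tcp(g,R1),R1,4,*a)
```

```text
[458.63 208.91 158.48]
10 rows [31.1 34.6  8.2] [ 0.04 -0.01  0.11] |v| 47.2 deg 6.6
4 rows [ 7.4 -0.  15.9] [0. 0. 0.] |v| 17.5 deg 0.0
[453.33 375.51 158.48]
```

arm_command([
  [31.1,34.6,8.2,0.04,-0.01,0.11,78],
  [31.1,34.6,8.2,0.04,-0.01,0.11,78],
  [31.1,34.6,8.2,0.04,-0.01,0.11,78],
  [31.1,34.6,8.2,0.04,-0.01,0.11,78],
  [31.1,34.6,8.2,0.04,-0.01,0.11,78],
])

```text
clock: 6.08
tool_pos: [431.5, 1.9, 331.0]
ee_rot: [3.119, 0.386, 2.587]
contact_force: [0.3, -0.2, -0.7]
width: 78.1
grasp_force: 0.0
```

arm_command([
  [31.1,34.6,8.2,0.04,-0.01,0.11,78],
  [31.1,34.6,8.2,0.04,-0.01,0.11,78],
  [31.1,34.6,8.2,0.04,-0.01,0.11,78],
  [31.1,34.6,8.2,0.04,-0.01,0.11,78],
  [31.1,34.6,8.2,0.04,-0.01,0.11,78],
])

```text
clock: 6.7
tool_pos: [464.0, 214.2, 238.3]
ee_rot: [3.085, 0.415, 1.99]
contact_force: [0.0, 0.4, 0.7]
width: 78.2
grasp_force: 0.0
```

```bash
sed -i 's/precision=2/precision=3/' h.py
python3 - <<'E'
from h import *
p,R,s=cur();print(p,np.degrees(s["ee_rot"]),s["joints"])
im=read_camera("wrist");cv2.imwrite("pics/w3.png",im)
for r in pinpoint("board_b_mid","wrist")[:2]: print(r["p"],r["pixel"],atz("wrist",r["pixel"],5))
for r in masks_of("board_b_mid","wrist")[:1]: print(r["p"],rect("wrist",r["mask"],9))
R1=Rl(-63.5,25)
plan([458.6,208.9,158.5],R1,5)
E
```

```text
[464.013 214.166 238.337] [176.75   23.771 114.017] [ 0.37  -0.049  2.025 -0.458  1.125  0.131]
0.6 [210.5, 303.2] [505.238 114.375   5.   ]
0.57 (array([504.336, 112.299]), -63.84745788574219, 114.79623413085938, 59.80754089355469)
5 rows [ 6.1 -1.8 14.4] [ 0.007 -0.004 -0.007] |v| 15.7 deg 0.6
```

View pics/w3.png

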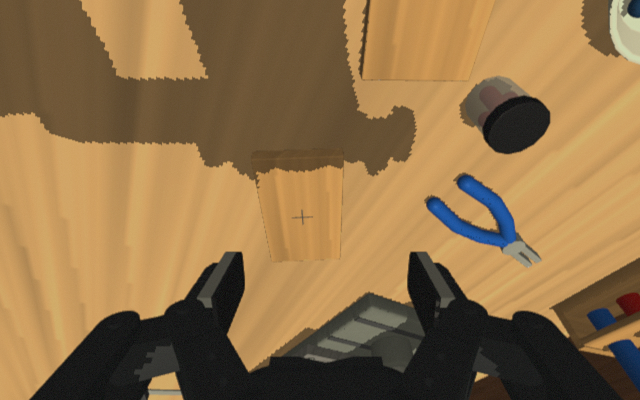

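Run:
```python
from h import *
c=atz("wrist",(217,302),10);print(c,atz("wrist",(217,302),0))
a=[atz("wrist",p,10)[:2] for p in((175,258),(258,271),(175,343.5),(258,341))]
for u,v in((a[0],a[1]),(a[2],a[3])): print(u,v,np.degrees(np.arctan2(*(v-u)[::-1])))
```

```text
[505.82  109.676  10.   ] [509.776 100.032   0.   ]
[463.607 135.29 ] [501.034  53.085] -65.52092011021568
[515.702 157.937] [556.653  75.598] -63.55678457239442
```

arm_command([
  [6.1,-2.1,14.4,0.007,-0.004,-0.007,78],
  [6.1,-2.1,14.4,0.007,-0.004,-0.007,78],
  [6.1,-2.1,14.4,0.007,-0.004,-0.007,78],
  [6.1,-2.1,14.4,0.007,-0.004,-0.007,78],
  [6.1,-2.1,14.4,0.007,-0.004,-0.007,78],
])

```text
clock: 7.48
tool_pos: [457.8, 206.7, 159.0]
ee_rot: [3.138, 0.436, 2.031]
contact_force: [0.3, 0.1, -0.1]
width: 78.2
grasp_force: 0.0
```

arm_command([
  [0,0,0,0,0,0,50],
  [0,0,0,0,0,0,50],
  [0,0,0,0,0,0,50],
  [0,0,0,0,0,0,50],
  [0,0,0,0,0,0,50],
], force=50)

```text
clock: 8.1
tool_pos: [458.1, 207.1, 160.4]
ee_rot: [3.137, 0.435, 2.03]
contact_force: [0.2, 0.4, 0.8]
width: 57.9
grasp_force: 53.3
```

```bash
cat >> h.py <<'E'
J=[717.4,-157.0,-8.8]
def jw(x,y,z,J=J):
    h=np.radians(J[2]);c,s=np.cos(h),np.sin(h); return np.array([J[0]+c*x-s*y,J[1]+s*x+c*y,z])
def wj(p,J=J):
    h=np.radians(J[2]);c,s=np.cos(h),np.sin(h); d=np.array(p[:2])-J[:2]; return np.array([c*d[0]+s*d[1],-s*d[0]+c*d[1],p[2]])
E
python3 - <<'E'
from h import *
p,R,s=cur()
a=plan(p+[0,0,70],R,5)
R1=Rl(J[2],25)
t=tcp(jw(-190-42,-32,18+44+25),R1)
plan(t,R1,10,*a);print(t)
E
```

```text
5 rows [ -5.9   0.1 -12.7] [0. 0. 0.] |v| 14.0 deg 0.0
10 rows [-17.7 -30.9   8.5] [-0.04   0.    -0.087] |v| 36.6 deg 5.5
[ 418.501 -143.109  227.478]
```

arm_command([
  [-5.9,0,-12.7,0,0,0,50],
  [-5.9,0,-12.7,0,0,0,50],
  [-5.9,0,-12.7,0,0,0,50],
  [-5.9,0,-12.7,0,0,0,50],
  [-5.9,0,-12.7,0,0,0,50],
])

```text
clock: 8.72
tool_pos: [457.8, 207.0, 231.3]
ee_rot: [3.137, 0.435, 2.03]
contact_force: [0.6, -0.2, -1.2]
width: 58.1
grasp_force: 53.5
```

arm_command([
  [-17.7,-30.9,8.5,-0.04,0,-0.087,50],
  [-17.7,-30.9,8.5,-0.04,0,-0.087,50],
  [-17.7,-30.9,8.5,-0.04,0,-0.087,50],
  [-17.7,-30.9,8.5,-0.04,0,-0.087,50],
  [-17.7,-30.9,8.5,-0.04,0,-0.087,50],
])

```text
clock: 9.35
tool_pos: [394.7, 35.9, 228.9]
ee_rot: [3.14, 0.438, 2.515]
contact_force: [0.8, -0.3, -0.4]
width: 57.6
grasp_force: 53.6
```

arm_command([
  [-17.7,-30.9,8.5,-0.04,0,-0.087,50],
  [-17.7,-30.9,8.5,-0.04,0,-0.087,50],
  [-17.7,-30.9,8.5,-0.04,0,-0.087,50],
  [-17.7,-30.9,8.5,-0.04,0,-0.087,50],
  [-17.7,-30.9,8.5,-0.04,0,-0.087,50],
])

```text
clock: 9.98
tool_pos: [418.2, -144.5, 228.0]
ee_rot: [-3.14, 0.438, 2.994]
contact_force: [0.4, 0.3, 0.1]
width: 57.9
grasp_force: 53.6
```

Run:
```python
from h import *
p,R,s=cur();print(p,np.degrees(s["ee_rot"]),s["clock"],s["width"])
im=read_camera("wrist");cv2.imwrite("pics/w4.png",im)
for n,z in dict(corner=32,far_fence=68,side_fence=68,spoil_mid=38,cam_pivot=90,cam_knob=90,board_a_mid=67).items():
    for r in pinpoint(n,"wrist")[:2]: X=atz("wrist",r["pixel"],z);print(n,r["p"],r["pixel"],X,wj(X))
for n,z in dict(corner=32,far_fence=68,side_fence=68,cam_pivot=90,cam_knob=90).items():
    for c in("side","top"):
        for r in pinpoint(n,c)[:1]: X=atz(c,r["pixel"],z);print(n,c,r["p"],r["pixel"],wj(X))
R1=Rl(J[2],25)
a=plan(tcp(jw(-190-42,-32,18+44+8),R1),R1,3)
```

```text
[ 418.202 -144.545  227.987] [-179.882   25.078  171.55 ] 9.975 57.938287190584106
corner 0.57 [348.9, 352.0] [ 718.735 -165.144   32.   ] [ 2.565 -7.844 32.   ]
corner side 0.63 [265.2, 368.2] [ 3.162 -2.785 32.   ]
corner top 0.61 [182.2, 348.5] [  1.922 -20.555  32.   ]
far_fence side 0.97 [265.0, 368.6] [ -0.252 -42.14   68.   ]
far_fence top 0.61 [176.4, 357.6] [ 12.391 -48.81   68.   ]
side_fence side 0.75 [253.3, 358.1] [-26.02    6.297  68.   ]
side_fence top 0.34 [233.0, 204.3] [-186.934  444.172   68.   ]
cam_pivot side 0.53 [273.1, 351.7] [-48.839 -97.457  90.   ]
cam_pivot top 0.57 [190.7, 368.7] [-41.389 -83.56   90.   ]
cam_knob side 0.53 [286.8, 354.8] [ -43.221 -146.748   90.   ]
cam_knob top 0.71 [191.3, 389.4] [ -42.072 -150.49    90.   ]
3 rows [2.3 0.  5.1] [-0.     0.     0.001] |v| 5.6 deg 0.0
```

View pics/w4.png

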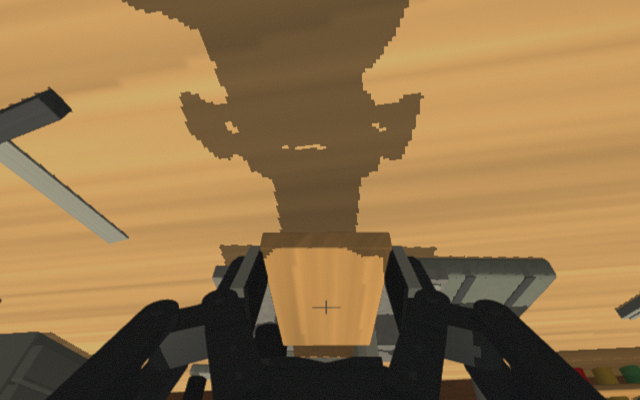

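Run:
```python
from h import *
R1=Rl(J[2],25)
a=plan(tcp(jw(-190-42,-32,18+44+7),R1),R1,3)
b=plan(tcp(jw(-80-42,-32,18+44+7),R1),R1,7,*a)
c=plan(tcp(jw(-80-42,-32,18+44+1),R1),R1,2,*b);print(c[0])
print(cur()[2]["joints"])
```

```text
3 rows [2.5 0.  5.4] [-0.     0.     0.001] |v| 6.0 deg 0.0
7 rows [-14.2  -0.    6.6] [0. 0. 0.] |v| 15.7 deg 0.0
2 rows [1.3 0.  2.7] [0. 0. 0.] |v| 3.0 deg 0.0
[ 527.206 -159.938  203.478]
[-0.537 -0.33   2.286  0.224  0.79  -2.083]
```

arm_command([
  [2.5,0,5.4,0,0,0.001,50],
  [2.5,0,5.4,0,0,0.001,50],
  [2.5,0,5.4,0,0,0.001,50],
  [-14.2,0,6.6,0,0,0,50],
  [-14.2,0,6.6,0,0,0,50],
])

```text
clock: 11.5
tool_pos: [449.5, -148.1, 208.9]
ee_rot: [3.141, 0.436, 2.987]
contact_force: [0.5, -0.5, -0.7]
width: 58.2
grasp_force: 53.7
```

arm_command([
  [-14.2,0,6.6,0,0,0,50],
  [-14.2,0,6.6,0,0,0,50],
  [-14.2,0,6.6,0,0,0,50],
  [-14.2,0,6.6,0,0,0,50],
  [0,0,0,0,0,0,50],
])

```text
clock: 12.12
tool_pos: [511.8, -158.1, 209.5]
ee_rot: [-3.141, 0.437, 2.987]
contact_force: [-0.1, -1.9, -1.0]
width: 57.9
grasp_force: 53.7
```

Run:
```python
from h import *
R1=Rl(J[2],25)
p,R,s=cur();print(wj(p+R[:,2]*155),s["contact_force"],s["wrist_torque"],np.degrees(s["ee_rot"]))
im=read_camera("wrist")
s=cv2.hconcat([cv2.resize(im[200:400,160:480],None,fx=1.25,fy=1.25)]);
t=cv2.resize(read_camera("side")[220:320,300:400],None,fx=2.5,fy=2.5,interpolation=cv2.INTER_CUBIC)
cv2.imwrite("pics/w5.png",cv2.hconcat([s,t]))
```

```text
[-137.32   -32.622   69.086] [-0.117 -1.874 -1.038] [-0.286  0.15  -0.305] [-179.98    25.063  171.152]
```

View pics/w5.png

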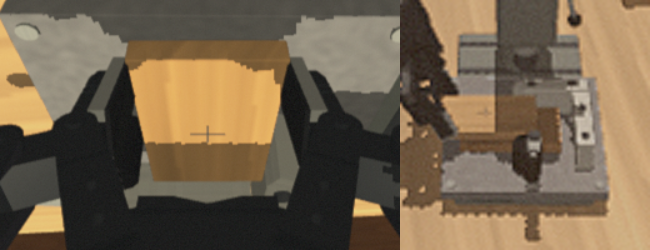

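arm_command([
  [-14.2,-1,6.6,0,0,0,50],
  [1.3,0,2.7,0,0,0,50],
  [1.3,0,2.7,0,0,0,50],
  [0,0,0,0,0,0,50],
  [0,0,0,0,0,0,50],
])

```text
clock: 12.85
tool_pos: [526.1, -160.9, 203.5]
ee_rot: [3.141, 0.436, 2.987]
contact_force: [0.2, -0.3, -0.1]
width: 57.6
grasp_force: 53.8
```

arm_command([
  [0.4,0,0.9,0,0,0,50],
  [0.4,0,0.9,0,0,0,50],
  [0,0,0,0,0,0,50],
  [0,0,0,0,0,0,50],
  [0,0,0,0,0,0,50],
])

```text
clock: 13.48
tool_pos: [526.9, -161.2, 202.8]
ee_rot: [-3.141, 0.438, 2.988]
contact_force: [-4.1, 0.9, 6.0]
width: 57.7
grasp_force: 54.6
```

arm_command([
  [0,0,0,0,0,0,76],
  [0,0,0,0,0,0,76],
  [0,0,0,0,0,0,76],
  [0,0,-15,0,0,0,76],
  [0,0,-25,0,0,0,76],
])

```text
clock: 14.1
tool_pos: [509.2, -158.3, 237.2]
ee_rot: [3.141, 0.434, 2.987]
contact_force: [-0.0, 0.3, 1.0]
width: 76.0
grasp_force: 0.0
```

Run:
```python
from h import *
p,R,s=cur();print(s["width"],wj(p+R[:,2]*155))
im=read_camera("wrist");cv2.imwrite("pics/w6.png",im)
for z,n in((54,"board_b_mid"),(44,"spoil_mid")):
    for r in masks_of(n,"wrist")[:1]:
        q=rect("wrist",r["mask"],z);print(n,r["p"],q,wj([*q[0],0]))
R1=Rl(-63.8,25);d=-R1[:,0]*[1,1,0];d/=np.linalg.norm(d)
g=np.array([501.3,279.3,18])-42*d
a=plan(tcp(jw(-230,-32,90),R1@Ro.from_euler('z',0).as_matrix()) ,R,5)
b=plan(tcp(g+[0,0,70],R1),R1,10,*a);plan(tcp(g,R1),R1,5,*b)
```

```text
75.97012838619241 [-140.3    -33.046   96.584]
board_b_mid 0.6 (array([ 638.784, -180.148]), -9.112861633300781, 124.95103454589844, 61.95180892944336) [-74.149 -34.902   0.   ]
spoil_mid 0.22 (array([731.197, -24.397]), 27.517963409423828, 92.55947875976562, 30.716461181640625) [ -6.651 133.153   0.   ]
5 rows [12.2 11.  -3.8] [-0.     0.001  0.   ] |v| 16.8 deg 0.1
10 rows [ 24.8  40.6 -11.3] [ 0.041 -0.     0.087] |v| 48.9 deg 5.5
5 rows [ 5.9 -0.  12.7] [0. 0. 0.] |v| 14.0 deg 0.0
```

arm_command([
  [12.2,11,-3.8,0,0.001,0,78],
  [12.2,11,-3.8,0,0.001,0,78],
  [12.2,11,-3.8,0,0.001,0,78],
  [12.2,11,-3.8,0,0.001,0,78],
  [12.2,11,-3.8,0,0.001,0,78],
])

```text
clock: 14.88
tool_pos: [454.8, -93.4, 229.3]
ee_rot: [-3.142, 0.432, 2.988]
contact_force: [-0.6, 0.4, 0.4]
width: 78.2
grasp_force: 0.0
```

arm_command([
  [24.8,40.6,-11.3,0.041,0,0.087,78],
  [24.8,40.6,-11.3,0.041,0,0.087,78],
  [24.8,40.6,-11.3,0.041,0,0.087,78],
  [24.8,40.6,-11.3,0.041,0,0.087,78],
  [24.8,40.6,-11.3,0.041,0,0.087,78],
])

```text
clock: 15.5
tool_pos: [396.6, 134.3, 229.0]
ee_rot: [-3.138, 0.432, 2.521]
contact_force: [-0.6, 0.9, -0.6]
width: 77.8
grasp_force: 0.0
```

arm_command([
  [24.8,40.6,-11.3,0.041,0,0.087,78],
  [24.8,40.6,-11.3,0.041,0,0.087,78],
  [24.8,40.6,-11.3,0.041,0,0.087,78],
  [24.8,40.6,-11.3,0.041,0,0.087,78],
  [24.8,40.6,-11.3,0.041,0,0.087,78],
])

```text
clock: 16.12
tool_pos: [450.0, 371.2, 227.0]
ee_rot: [-3.133, 0.434, 2.044]
contact_force: [1.0, -0.8, 0.2]
width: 77.9
grasp_force: 0.0
```

Run:
```python
from h import *
p,R,s=cur();print(p,np.degrees(s["ee_rot"]),s["joints"],s["clock"])
im=read_camera("wrist");cv2.imwrite("pics/w7.png",im)
for r in pinpoint("board_a_mid","wrist")[:2]: print(r["p"],r["pixel"],atz("wrist",r["pixel"],5))
for r in masks_of("board_a_mid","wrist")[:1]: print(r["p"],rect("wrist",r["mask"],9))
R1=Rl(-63.8,25);d=-R1[:,0]*[1,1,0];d/=np.linalg.norm(d)
g=np.array([501.3,279.3,18])-42*d; print(tcp(g,R1)); plan(tcp(g,R1),R1,5)
```

```text
[450.024 371.162 226.956] [-179.51    24.866  117.103] [ 0.638  0.17   1.819 -0.448  1.269  0.327] 16.125
0.94 [209.3, 336.0] [504.663 281.698   5.   ]
0.6 (array([500.423, 284.445]), -66.35149574279785, 115.36507415771484, 60.20429992675781)
[453.836 375.761 158.478]
5 rows [ 6.3  1.1 12.1] [-0.    -0.001  0.004] |v| 13.7 deg 0.2
```

arm_command([
  [6.5,1.4,12.1,0,-0.001,0.004,78],
  [6.5,1.4,12.1,0,-0.001,0.004,78],
  [6.5,1.4,12.1,0,-0.001,0.004,78],
  [6.5,1.4,12.1,0,-0.001,0.004,78],
  [6.5,1.4,12.1,0,-0.001,0.004,78],
])

```text
clock: 16.9
tool_pos: [454.8, 375.5, 157.2]
ee_rot: [-3.141, 0.439, 2.024]
contact_force: [-0.1, 0.2, 0.3]
width: 77.5
grasp_force: 0.0
```

arm_command([
  [0,0,0,0,0,0,50],
  [0,0,0,0,0,0,50],
  [0,0,0,0,0,0,50],
  [0,0,0,0,0,0,50],
  [0,0,0,0,0,0,50],
], force=50)

```text
clock: 17.52
tool_pos: [454.8, 375.7, 158.4]
ee_rot: [3.141, 0.439, 2.024]
contact_force: [0.3, 0.4, 0.4]
width: 58.3
grasp_force: 53.4
```

Run:
```python
from h import *
p,R,s=cur();print(p,s["width"])
a=plan(p+[0,0,90],R,5)
R1=Rl(J[2],25)
b=plan(tcp(jw(-232,-33.5,18+54+35),R1),R1,10,*a)
c=plan(tcp(jw(-232,-33.5,18+54+7),R1),R1,2,*b)
d=plan(tcp(jw(-122,-33.5,18+54+7),R1),R1,7,*c)
```

```text
[454.796 375.653 158.424] 58.33250648606756
5 rows [ -7.6   0.  -16.3] [0. 0. 0.] |v| 18.0 deg 0.0
10 rows [-28.2 -44.3  13.3] [-0.041  0.    -0.087] |v| 54.2 deg 5.5
2 rows [ 5.9  0.  12.7] [0. 0. 0.] |v| 14.0 deg 0.0
7 rows [-14.2  -0.    6.6] [0. 0. 0.] |v| 15.7 deg 0.0
```

arm_command([
  [-7.6,0,-16.3,0,0,0,50],
  [-7.6,0,-16.3,0,0,0,50],
  [-7.6,0,-16.3,0,0,0,50],
  [-7.6,0,-16.3,0,0,0,50],
  [-7.6,0,-16.3,0,0,0,50],
])

```text
clock: 18.15
tool_pos: [454.7, 375.9, 249.9]
ee_rot: [3.141, 0.439, 2.024]
contact_force: [0.4, 0.5, 0.1]
width: 57.9
grasp_force: 53.5
```

arm_command([
  [-28.2,-44.3,13.3,-0.041,0,-0.087,50],
  [-28.2,-44.3,13.3,-0.041,0,-0.087,50],
  [-28.2,-44.3,13.3,-0.041,0,-0.087,50],
  [-28.2,-44.3,13.3,-0.041,0,-0.087,50],
  [-28.2,-44.3,13.3,-0.041,0,-0.087,50],
])

```text
clock: 18.77
tool_pos: [371.5, 119.3, 248.3]
ee_rot: [3.141, 0.44, 2.509]
contact_force: [-0.5, -0.9, -0.3]
width: 58.3
grasp_force: 53.6
```

arm_command([
  [-28.2,-44.3,13.3,-0.041,0,-0.087,50],
  [-28.2,-44.3,13.3,-0.041,0,-0.087,50],
  [-28.2,-44.3,13.3,-0.041,0,-0.087,50],
  [-28.2,-44.3,13.3,-0.041,0,-0.087,50],
  [-28.2,-44.3,13.3,-0.041,0,-0.087,50],
])

```text
clock: 19.4
tool_pos: [409.5, -118.9, 247.5]
ee_rot: [3.138, 0.434, 2.939]
contact_force: [-0.0, -0.0, 0.3]
width: 58.4
grasp_force: 53.6
```

Run:
```python
from h import *
p,R,s=cur();print(wj(p+R[:,2]*155),np.degrees(s["ee_rot"]),s["width"],s["clock"])
R1=Rl(J[2],25)
c=plan(tcp(jw(-232,-33.5,18+54+7),R1),R1,3)
for c_ in ("top","side"):
  for n in("board_b_mid","spoil_mid"):
    for r in masks_of(n,c_)[:2]: q=rect(c_,r["mask"],54 if n[0]=="b" else 44);print(c_,n,r["p"],q,wj([*q[0],0]))
```

```text
[-244.983  -12.135  106.889] [179.805  24.846 168.384] 58.351204315056044 19.4
3 rows [-0.1 -7.9 10.3] [-0.006 -0.001 -0.015] |v| 13.0 deg 0.9
top board_b_mid 0.81 (array([501.624, 106.314]), -64.58959579467773, 109.28450012207031, 63.259037017822266) [-253.519  227.204    0.   ]
top board_b_mid 0.62 (array([496.62 , 273.184]), -66.86551856994629, 109.6790771484375, 60.92311096191406) [-283.993  391.344    0.   ]
top spoil_mid 0.89 (array([ 628.797, -177.765]), -8.173919677734375, 71.33952331542969, 56.391048431396484) [-84.383 -34.076   0.   ]
side board_b_mid 0.72 (array([ 624.605, -172.434]), -8.942779541015625, 102.92835235595703, 72.89665985107422) [-89.341 -29.449   0.   ]
side board_b_mid 0.21 (array([ 466.26 , -388.714]), -19.977821350097656, 126.35169982910156, 67.91911315917969) [-212.734 -267.407    0.   ]
side spoil_mid 0.69 (array([ 653.867, -236.297]), 78.3280029296875, 82.50013732910156, 29.50930404663086) [-50.654 -88.083   0.   ]
side spoil_mid 0.49 (array([ 688.907, -191.546]), 86.30514526367188, 72.13846588134766, 27.793596267700195) [-22.873 -38.498   0.   ]
```

arm_command([
  [0,-7.9,10.3,-0.006,-0.001,-0.015,50],
  [0,-7.9,10.3,-0.006,-0.001,-0.015,50],
  [0,-7.9,10.3,-0.006,-0.001,-0.015,50],
  [0,0,0,0,0,0,50],
  [0,0,0,0,0,0,50],
])

```text
clock: 20.23
tool_pos: [417.9, -141.8, 218.8]
ee_rot: [3.14, 0.435, 2.986]
contact_force: [0.2, -0.2, -0.4]
width: 58.5
grasp_force: 53.8
```

Run:
```python
from h import *
p,R,s=cur();print(wj(p+R[:,2]*155),np.degrees(s["ee_rot"]))
R1=Rl(J[2],25)
plan(tcp(jw(-122,-33.5,18+54+7),R1),R1,8)
read_camera("top");read_camera("side")
for n in("spoil_mid","board_b_mid"):
    for r in masks_of(n,"side")[:3]: q=rect("side",r["mask"],54 if n[0]=="b" else 44);print(n,r["p"],r["pixel"],q,wj([*q[0],0]))
```

```text
[-232.969  -30.733   78.169] [179.922  24.909 171.099]
8 rows [-12.6  -0.3   5.8] [ 0. -0. -0.] |v| 13.8 deg 0.0
spoil_mid 0.69 [279.8, 362.9] (array([ 694.507, -197.812]), 70.20928192138672, 64.53668975830078, 15.784635543823242) [-16.38  -43.834   0.   ]
board_b_mid 0.82 [268.9, 339.2] (array([ 632.479, -183.961]), -8.94281005859375, 109.39738464355469, 67.91200256347656) [-79.797 -39.635   0.   ]
```

arm_command([
  [-12.6,-0.3,5.8,0,0,0,50],
  [-12.6,-0.3,5.8,0,0,0,50],
  [-12.6,-0.3,5.8,0,0,0,50],
  [-12.6,-0.3,5.8,0,0,0,50],
  [-12.6,-0.3,5.8,0,0,0,50],
])

```text
clock: 21.05
tool_pos: [487.0, -155.3, 218.9]
ee_rot: [3.14, 0.435, 2.985]
contact_force: [1.0, -0.8, -1.4]
width: 58.7
grasp_force: 53.8
```

arm_command([
  [-12.6,-0.3,5.8,0,0,0,50],
  [-12.6,-0.3,5.8,0,0,0,50],
  [-12.6,-0.3,5.8,0,0,0,50],
  [0,0,0,0,0,0,50],
  [0,0,0,0,0,0,50],
])

```text
clock: 21.68
tool_pos: [527.1, -162.5, 218.6]
ee_rot: [3.14, 0.434, 2.985]
contact_force: [-0.3, -0.1, 0.0]
width: 58.2
grasp_force: 53.8
```

arm_command([
  [1.2,0,2.6,0,0,0,50],
  [1.2,0,2.6,0,0,0,50],
  [0.2,0,0.4,0,0,0,50],
  [0,0,0,0,0,0,50],
  [0,0,0,0,0,0,50],
])

```text
clock: 22.3
tool_pos: [527.3, -162.6, 212.8]
ee_rot: [3.14, 0.435, 2.985]
contact_force: [-0.6, 0.8, -0.9]
width: 58.3
grasp_force: 53.9
```

arm_command([
  [0.4,0,0.9,0,0,0,50],
  [0.4,0,0.9,0,0,0,50],
  [0,0,0,0,0,0,50],
  [0,0,0,0,0,0,50],
  [0,0,0,0,0,0,50],
])

```text
clock: 22.92
tool_pos: [527.7, -162.8, 211.5]
ee_rot: [3.141, 0.436, 2.985]
contact_force: [-1.5, 0.4, 5.9]
width: 58.1
grasp_force: 54.5
```

arm_command([
  [0,0,0,0,0,0,76],
  [0,0,0,0,0,0,76],
  [0,0,0,0,0,0,76],
  [0,0,-20,0,0,0,76],
  [0,0,-30,0,0,0,76],
])

```text
clock: 23.55
tool_pos: [505.8, -159.1, 255.1]
ee_rot: [3.139, 0.432, 2.985]
contact_force: [0.1, -0.2, -0.0]
width: 76.1
grasp_force: 0.0
```

```bash
cat >> h.py <<'E'
def push(x,y,zf,lean=10,tip=171):   # tcp for the front tip corner at jig (x,y,zf)
    R=Rl(J[2],lean); off=R@np.array([-11,0,tip]); return jw(x,y,zf)-off,R
E
python3 - <<'E'
from h import *
p,R,s=cur();print(s["width"],wj(p+R[:,2]*155))
im=read_camera("wrist");cv2.imwrite("pics/w8.png",im)
im2=read_camera("side")
cv2.imwrite("pics/w8c.png",cv2.hconcat([cv2.resize(im[60:320,130:530],None,fx=1,fy=1),cv2.resize(im2[220:324,300:400],(250,260),interpolation=cv2.INTER_CUBIC)]))
a=plan(*push(-185,-32,70),5);b=plan(*push(-165,-32,38.5),3,*a);c=plan(*push(-117,-32,38.5),7,*b)
E
```

```text
76.0854319320717 [-143.946  -34.261  114.354]
5 rows [4.9 0.6 3.1] [-0.     0.053 -0.001] |v| 5.8 deg 3.0
3 rows [-4.7  0.  11.5] [0. 0. 0.] |v| 12.4 deg 0.0
7 rows [-6.8 -0.   1.2] [0. 0. 0.] |v| 6.9 deg 0.0
```

View pics/w8c.png

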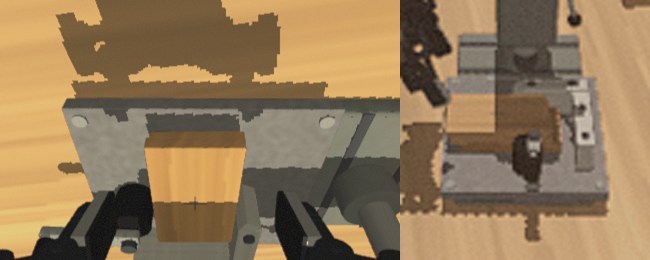

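arm_command([
  [4.9,0.6,3.1,0,0.053,-0.001,40],
  [4.9,0.6,3.1,0,0.053,-0.001,40],
  [4.9,0.6,3.1,0,0.053,-0.001,40],
  [4.9,0.6,3.1,0,0.053,-0.001,40],
  [4.9,0.6,3.1,0,0.053,-0.001,40],
])

```text
clock: 24.28
tool_pos: [488.8, -153.4, 232.2]
ee_rot: [3.141, 0.167, 2.99]
contact_force: [0.5, 0.3, 0.0]
width: 40.1
grasp_force: 0.0
```

Run:
```python
from h import *
p,R,s=cur();print(s["width"],wj(p+R@[-11,0,171]),np.degrees(s["ee_rot"]))
b=plan(*push(-160,-32,38.5),4);c=plan(*push(-117,-32,38.5),6,*b)
```

```text
40.09087490580544 [-187.226  -31.315   65.372] [179.991   9.553 171.33 ]
4 rows [-5.2 -0.2  7.8] [ 0.    -0.002  0.001] |v| 9.4 deg 0.1
6 rows [-7.1  0.   1.2] [0. 0. 0.] |v| 7.2 deg 0.0
```

arm_command([
  [-5.2,-0.2,7.8,0,-0.002,0.001,40],
  [-5.2,-0.2,7.8,0,-0.002,0.001,40],
  [-5.2,-0.2,7.8,0,-0.002,0.001,40],
  [-5.2,-0.2,7.8,0,-0.002,0.001,40],
  [0,0,0,0,0,0,40],
])

```text
clock: 24.9
tool_pos: [514.6, -158.3, 205.6]
ee_rot: [3.141, 0.177, 2.986]
contact_force: [1.1, 0.0, 0.7]
width: 40.0
grasp_force: 0.0
```

arm_command([
  [-7.1,0,1.2,0,0,0,40],
  [-7.1,0,1.2,0,0,0,40],
  [-7.1,0,1.2,0,0,0,40],
  [-7.1,0,1.2,0,0,0,40],
  [-7.1,0,1.2,0,0,0,40],
])

```text
clock: 25.52
tool_pos: [550.4, -163.9, 206.8]
ee_rot: [3.141, 0.177, 2.986]
contact_force: [-1.6, 0.6, 0.8]
width: 40.1
grasp_force: 0.5
```

arm_command([
  [-4,0,0.7,0,0,0,40],
  [-4,0,0.7,0,0,0,40],
  [-1,0,0.2,0,0,0,40],
  [0,0,0,0,0,0,40],
  [0,0,0,0,0,0,40],
])

```text
clock: 26.15
tool_pos: [559.0, -165.3, 206.8]
ee_rot: [3.141, 0.178, 2.986]
contact_force: [0.5, 0.1, -0.5]
width: 40.2
grasp_force: 0.1
```

Run:
```python
from h import *
p,R,s=cur();print(s["width"],wj(p+R@[-11,0,171]),np.degrees(s["ee_rot"]),s["contact_force"],s["wrist_torque"])
```

```text
40.19791582019551 [-114.125  -32.438   40.455] [179.981  10.207 171.093] [ 0.546  0.087 -0.497] [-0.009  0.132  0.004]
```

arm_command([
  [-1,0,0.3,0,0,0,40],
  [-1,0,0.3,0,0,0,40],
  [-1,0,0.3,0,0,0,40],
  [-1,0,0.3,0,0,0,40],
  [0,0,0.2,0,0,0,40],
])

```text
clock: 26.78
tool_pos: [563.3, -166.0, 206.2]
ee_rot: [3.141, 0.178, 2.986]
contact_force: [-0.1, -0.1, 1.1]
width: 39.7
grasp_force: 0.6
```

arm_command([
  [-1,0,0.2,0,0,0,40],
  [-1,0,0.2,0,0,0,40],
  [0,0,0,0,0,0,40],
  [0,0,0,0,0,0,40],
  [0,0,0,0,0,0,40],
])

```text
clock: 27.4
tool_pos: [565.3, -166.3, 206.1]
ee_rot: [3.141, 0.178, 2.986]
contact_force: [-0.3, 0.3, -0.3]
width: 40.1
grasp_force: 0.3
```

Run:
```python
from h import *
p,R,s=cur();print(wj(p+R@[-11,0,171]),s["contact_force"])
im=read_camera("wrist");im2=read_camera("side")
cv2.imwrite("pics/w9.png",im);cv2.imwrite("pics/s9.png",im2)
cv2.imwrite("pics/w9c.png",cv2.hconcat([cv2.resize(im[150:320,180:460],(560,340)),cv2.resize(im2[235:310,320:372],(236,340),interpolation=cv2.INTER_CUBIC)]))
```

```text
[-107.804  -32.442   39.75 ] [-0.335  0.325 -0.257]
```

View pics/w9c.png

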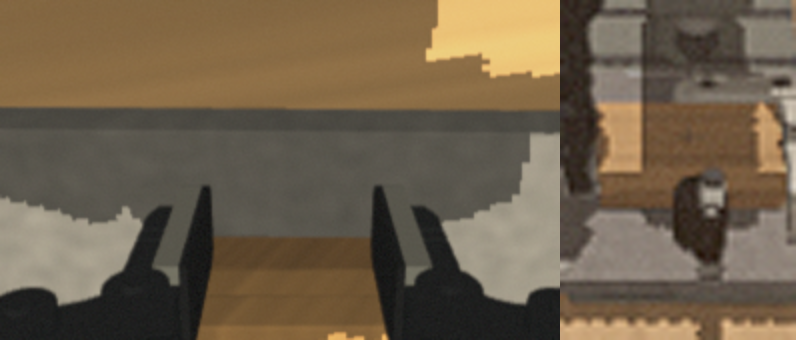

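arm_command([
  [-1,0,0.2,0,0,0,40],
  [-1,0,0.2,0,0,0,40],
  [-1,0,0.2,0,0,0,40],
  [0,0,0,0,0,0,40],
  [0,0,0,0,0,0,40],
])

```text
clock: 28.12
tool_pos: [567.1, -166.6, 205.9]
ee_rot: [3.141, 0.172, 2.987]
contact_force: [-11.3, 1.2, 9.6]
width: 40.0
grasp_force: 5.9
```

Run:
```python
from h import *
p,R,s=cur();X=wj(p+R@[-11,0,171]);print(X,np.degrees(s["ee_rot"]))
a=plan(*push(X[0]-6,-32,40),2);b=plan(*push(X[0]-6,-32,50.5),3,*a);plan(*push(X[0]+2,-32,50.5),4,*b)
```

```text
[-107.066  -32.428   39.311] [179.963   9.834 171.116]
2 rows [ 3.1  0.2 -0.8] [ 0.    -0.001 -0.001] |v| 3.3 deg 0.1
3 rows [-0.6 -0.  -3.4] [0. 0. 0.] |v| 3.5 deg 0.0
4 rows [-2.   0.   0.3] [0. 0. 0.] |v| 2.0 deg 0.0
```

arm_command([
  [4,0,-0.8,0,0,0,40],
  [4,0,-0.8,0,0,0,40],
  [-0.6,0,-3.6,0,0,0,40],
  [-0.6,0,-3.6,0,0,0,40],
  [-0.6,0,-3.6,0,0,0,40],
])

```text
clock: 28.75
tool_pos: [560.2, -165.5, 217.7]
ee_rot: [3.141, 0.179, 2.986]
contact_force: [0.4, -0.3, -0.3]
width: 40.0
grasp_force: 0.0
```

arm_command([
  [-2,0,0.3,0,0,0,40],
  [-2,0,0.3,0,0,0,40],
  [-2,0,0.3,0,0,0,40],
  [-2,0,0.3,0,0,0,40],
  [0,0,0,0,0,0,40],
])

```text
clock: 29.38
tool_pos: [567.0, -166.5, 217.0]
ee_rot: [3.141, 0.171, 2.987]
contact_force: [-10.9, 1.8, 7.9]
width: 39.8
grasp_force: 5.4
```

Run:
```python
from h import *
p,R,s=cur();X=wj(p+R@[-11,0,171]);print(X,np.degrees(s["ee_rot"]),s["contact_force"],s["clock"])
```

```text
[-107.245  -32.292   50.411] [179.949   9.806 171.135] [-10.866   1.803   7.909] 29.375
```

Same stop position for layer 2. Now the top layer.

arm_command([
  [4,0,-0.8,0,0,0,40],
  [4,0,-0.8,0,0,0,40],
  [-0.6,0,-3.4,0,0,0,40],
  [-0.6,0,-3.4,0,0,0,40],
  [-0.6,0,-3.4,0,0,0,40],
])

```text
clock: 30.0
tool_pos: [560.1, -165.5, 228.4]
ee_rot: [3.141, 0.178, 2.986]
contact_force: [0.9, -0.3, 0.2]
width: 40.1
grasp_force: 0.0
```

arm_command([
  [-2,0,0.3,0,0,0,40],
  [-2,0,0.3,0,0,0,40],
  [-2,0,0.3,0,0,0,40],
  [-2,0,0.3,0,0,0,40],
  [0,0,0,0,0,0,40],
])

```text
clock: 30.62
tool_pos: [567.0, -166.5, 227.8]
ee_rot: [3.141, 0.172, 2.987]
contact_force: [-8.9, 2.0, 6.4]
width: 39.9
grasp_force: 4.8
```

Run:
```python
from h import *
p,R,s=cur();X=wj(p+R@[-11,0,171]);print(X,np.degrees(s["ee_rot"]),s["contact_force"],s["clock"])
```

```text
[-107.136  -32.345   61.158] [179.957   9.84  171.126] [-8.948  1.984  6.359] 30.625
```

Run:
```python
from h import *
p,R,s=cur()
a=plan(p+jw(-70,0,40)-jw(0,0,0),R,3)
R1=Rl(J[2],45); b=plan(tcp(jw(-47,-142,98),R1)-R1[:,2]*75,R1,7,*a);print(b[0],s["joints"])
```

```text
3 rows [ 20.7  -0.  -17.1] [0. 0. 0.] |v| 26.9 deg 0.0
7 rows [ -0.6 -15.7   1.4] [ 0.    -0.088 -0.   ] |v| 15.7 deg 5.0
[ 488.509 -265.257  260.635] [-0.42   0.108  1.87   0.054  0.998 -1.861]
```

arm_command([
  [20.7,0,-17.1,0,0,0,44],
  [20.7,0,-17.1,0,0,0,44],
  [20.7,0,-17.1,0,0,0,44],
  [-0.6,-15.7,1.4,0,-0.088,0,44],
  [-0.6,-15.7,1.4,0,-0.088,0,44],
])

```text
clock: 31.25
tool_pos: [495.4, -187.4, 265.6]
ee_rot: [-3.141, 0.358, 2.987]
contact_force: [-0.3, -0.2, 0.5]
width: 43.5
grasp_force: 0.0
```

arm_command([
  [-0.6,-15.7,1.4,0,-0.088,0,44],
  [-0.6,-15.7,1.4,0,-0.088,0,44],
  [-0.6,-15.7,1.4,0,-0.088,0,44],
  [-0.6,-15.7,1.4,0,-0.088,0,44],
  [-0.6,-15.7,1.4,0,-0.088,0,44],
])

```text
clock: 31.88
tool_pos: [489.3, -266.2, 260.6]
ee_rot: [-3.141, 0.797, 2.986]
contact_force: [-0.1, 0.1, 0.3]
width: 44.0
grasp_force: 0.0
```

Run:
```python
from h import *
p,R,s=cur();print(p,wj(p+R[:,2]*155),np.degrees(s["ee_rot"]),s["clock"],s["joints"])
for c in("wrist","side","top"):
    im=read_camera(c)
    for n in("cam_knob","cam_pivot"):
        for r in pinpoint(n,c)[:2]: X=atz(c,r["pixel"],90);print(c,n,r["p"],r["pixel"],wj(X))
    if c=="wrist": cv2.imwrite("pics/w10.png",im)
```

```text
[ 489.279 -266.183  260.598] [ -97.908 -143.042  152.232] [-179.992   45.643  171.085] 31.875 [-0.704 -0.101  2.075  0.746  0.581 -2.632]
wrist cam_knob 0.73 [200.8, 323.9] [ -48.185 -145.744   90.   ]
wrist cam_pivot 0.71 [206.9, 410.1] [-38.459 -84.121  90.   ]
wrist cam_pivot 0.65 [183.0, 509.9] [-73.755 -32.073  90.   ]
side cam_knob 0.71 [288.5, 351.1] [ -52.651 -152.597   90.   ]
side cam_pivot 0.74 [270.9, 351.9] [-47.973 -89.207  90.   ]
top cam_knob 0.68 [190.2, 386.7] [ -38.568 -141.79    90.   ]
top cam_pivot 0.63 [191.9, 374.3] [ -45.04  -101.664   90.   ]
top cam_pivot 0.42 [186.5, 341.3] [-29.075   5.263  90.   ]
```

View pics/w10.png

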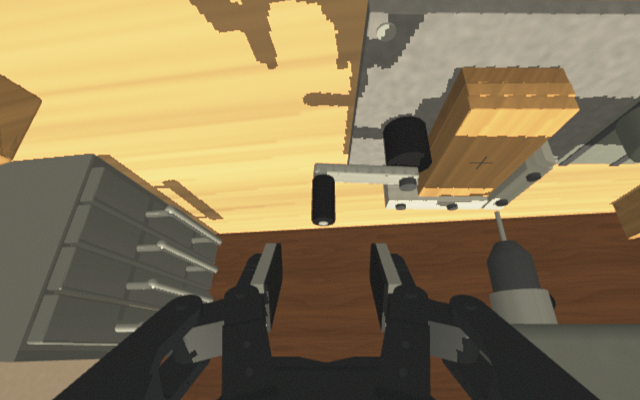

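Run:
```python
from h import *
R1=Rl(J[2],45)
a=plan(tcp(jw(-47.5,-144.8,98),R1),R1,5)
print("arc")
P=np.array([-42,-84.5]);t0=.09
for k in range(1,11):
    t=t0+(1.585-t0)*k/10
    g=P+60*np.array([-np.sin(t),-np.cos(t)])
    if k==1: g0=np.array([-47.5,-144.8])
    d=g-g0; g0=g
    v=R1.T@(jw(*d,0)-jw(0,0,0)); print(np.round(v,1),g)
```

```text
5 rows [ 0.3 -0.6 14.8] [-0.     0.002 -0.   ] |v| 14.8 deg 0.1
arc
[ 6.2  2.  -6.2] [ -56.233 -142.787]
[ 6.   2.8 -6. ] [ -64.756 -140.017]
[ 5.7  4.  -5.7] [ -72.771 -136.009]
[ 5.2  5.2 -5.2] [ -80.1   -130.851]
[ 4.6  6.2 -4.6] [ -86.578 -124.659]
[ 3.9  7.1 -3.9] [ -92.063 -117.572]
[ 3.1  7.8 -3.1] [ -96.43  -109.746]
[ 2.2  8.4 -2.2] [ -99.583 -101.358]
[ 1.3  8.8 -1.3] [-101.452  -92.593]
[ 0.4  8.9 -0.4] [-101.994  -83.648]
```

arm_command([
  [0.3,-0.6,14.8,0,0.002,0,44],
  [0.3,-0.6,14.8,0,0.002,0,44],
  [0.3,-0.6,14.8,0,0.002,0,44],
  [0.3,-0.6,14.8,0,0.002,0,44],
  [0.3,-0.6,14.8,0,0.002,0,44],
])

```text
clock: 32.95
tool_pos: [540.3, -276.2, 207.3]
ee_rot: [3.141, 0.784, 2.987]
contact_force: [-0.3, 0.2, -0.1]
width: 43.9
grasp_force: 0.0
```

arm_command([
  [0,0,0,0,0,0,8],
  [0,0,0,0,0,0,8],
  [0,0,0,0,0,0,8],
  [0,0,0,0,0,0,8],
  [0,0,0,0,0,0,8],
], force=25)

```text
clock: 33.58
tool_pos: [539.6, -276.2, 207.5]
ee_rot: [3.14, 0.783, 2.986]
contact_force: [1.0, 2.9, -1.1]
width: 15.3
grasp_force: 25.3
```

arm_command([
  [6.2,2,-6.2,0,0,0,8],
  [6,2.8,-6,0,0,0,8],
  [5.7,4,-5.7,0,0,0,8],
  [5.2,5.2,-5.2,0,0,0,8],
  [4.6,6.2,-4.6,0,0,0,8],
])

```text
clock: 34.2
tool_pos: [503.6, -250.3, 207.5]
ee_rot: [-3.141, 0.784, 2.986]
contact_force: [4.2, -0.7, -4.1]
width: 15.1
grasp_force: 24.9
```

Run:
```python
from h import *
p,R,s=cur();print(wj(p+R[:,2]*155),s["contact_force"],s["width"],s["joints"])
read_camera("wrist")
for n in("cam_knob","cam_pivot"):
    for r in pinpoint(n,"wrist")[:1]: print(n,r["p"],wj(atz("wrist",r["pixel"],90)))
```

```text
[ -87.624 -125.188   97.73 ] [ 4.206 -0.666 -4.139] 15.122860355762723 [-0.659  0.001  2.08   0.823  0.482 -2.705]
cam_knob 0.56 [ -85.565 -124.404   90.   ]
```

Low forces, knob followed. Finish the arc.

arm_command([
  [3.9,7.1,-3.9,0,0,0,8],
  [3.1,7.8,-3.1,0,0,0,8],
  [2.2,8.4,-2.2,0,0,0,8],
  [1.3,8.8,-1.3,0,0,0,8],
  [0.4,8.9,-0.4,0,0,0,8],
])

```text
clock: 34.98
tool_pos: [494.4, -209.1, 207.4]
ee_rot: [-3.133, 0.785, 2.987]
contact_force: [-8.4, -15.4, -4.6]
width: 15.1
grasp_force: 25.9
```

arm_command([
  [0,1,0,0,0,0,8],
  [0,1,0,0,0,0,8],
  [0,0,0,0,0,0,8],
  [0,0,0,0,0,0,8],
  [0,0,0,0,0,0,8],
])

```text
clock: 35.6
tool_pos: [494.7, -207.0, 207.4]
ee_rot: [-3.135, 0.785, 2.987]
contact_force: [-8.0, -11.6, -2.4]
width: 15.2
grasp_force: 25.8
```

Run:
```python
from h import *
p,R,s=cur();print(wj(p+R[:,2]*155),s["contact_force"],s["width"],s["joints"])
```

```text
[-102.903  -84.633   97.665] [ -8.03  -11.611  -2.369] 15.15345758544199 [-0.594 -0.066  2.146  0.769  0.438 -2.611]
```

arm_command([
  [0,1,0,0,0,0,8],
  [0,1,0,0,0,0,8],
  [0,1,0,0,0,0,8],
  [0,0,0,0,0,0,8],
  [0,0,0,0,0,0,8],
])

```text
clock: 36.22
tool_pos: [495.1, -204.6, 207.3]
ee_rot: [-3.134, 0.785, 2.986]
contact_force: [-7.6, -14.5, -4.3]
width: 14.8
grasp_force: 25.8
```

Run:
```python
from h import *
p,R,s=cur();print(wj(p+R[:,2]*155),s["contact_force"],s["width"])
R1=R
plan(p-R[:,2]*90,R,5)
```

```text
[-102.861  -82.445   97.696] [ -7.553 -14.512  -4.276] 14.839498421191296
5 rows [  0.  -0. -18.] [0. 0. 0.] |v| 18.0 deg 0.0
```

arm_command([
  [0,1,0,0,0,0,8],
  [0,1,0,0,0,0,8],
  [0,1,0,0,0,0,8],
  [0,0,0,0,0,0,8],
  [0,0,0,0,0,0,8],
])

```text
clock: 36.85
tool_pos: [495.2, -203.3, 207.3]
ee_rot: [-3.128, 0.786, 2.987]
contact_force: [-10.0, -23.9, -7.7]
width: 15.5
grasp_force: 26.1
```

arm_command([
  [0,0,0,0,0,0,44],
  [0,0,0,0,0,0,44],
  [0,0,0,0,0,0,44],
  [0,0,-20,0,0,0,44],
  [0,0,-30,0,0,0,44],
])

```text
clock: 37.48
tool_pos: [461.6, -193.5, 243.1]
ee_rot: [3.14, 0.783, 2.986]
contact_force: [-0.6, -0.5, 0.8]
width: 44.2
grasp_force: 0.0
```

arm_command([
  [0,0,-30,0,0,0,44],
  [0,0,-30,0,0,0,44],
  [0,0,-30,0,0,0,44],
  [0,0,0,0,0,0,44],
  [0,0,0,0,0,0,44],
])

```text
clock: 38.1
tool_pos: [399.1, -184.1, 306.4]
ee_rot: [3.141, 0.784, 2.986]
contact_force: [0.7, 0.3, 0.4]
width: 44.2
grasp_force: 0.0
```

Run:
```python
from h import *
p,R,s=cur();print(wj(p+R[:,2]*155),s["contact_force"],s["width"])
im=read_camera("wrist");cv2.imwrite("pics/w11.png",im)
for n in("cam_knob","cam_pivot"):
    for r in pinpoint(n,"wrist")[:1]: print(n,r["p"],wj(atz("wrist",r["pixel"],90)),r["pixel"])
for z,n in((64,"board_b_mid"),(44,"spoil_mid")):
    for r in masks_of(n,"wrist")[:1]:
        q=rect("wrist",r["mask"],z);print(n,r["p"],q,wj([*q[0],0]))
```

```text
[-200.995  -75.571  196.62 ] [0.65  0.269 0.436] 44.20857712385191
cam_knob 0.89 [-105.     -83.596   90.   ] [178.9, 317.1]
cam_pivot 0.87 [-40.911 -86.002  90.   ] [209.2, 316.4]
board_b_mid 0.63 (array([ 583.285, -173.696]), 82.56907653808594, 54.40267562866211, 12.375619888305664) [-129.982  -37.017    0.   ]
spoil_mid 0.76 (array([ 596.432, -172.551]), 82.46686553955078, 58.939693450927734, 14.169361114501953) [-117.165  -33.874    0.   ]
```

View pics/w11.png

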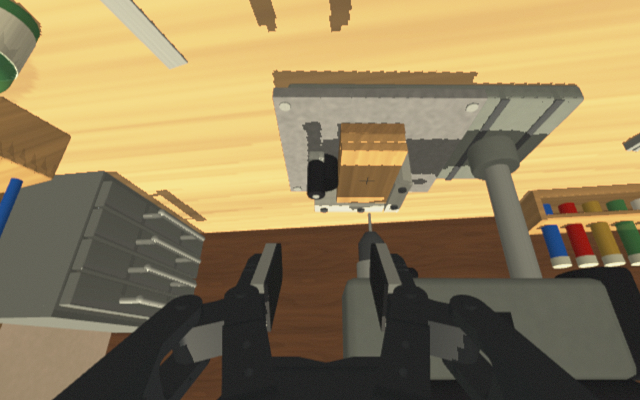

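Run:
```python
from h import *
im=cv2.imread("pics/w11.png",0)
x0,y0=325,115
L=cv2.createLineSegmentDetector().detect(cv2.resize(im[y0:215,x0:425],None,fx=4,fy=4,interpolation=cv2.INTER_CUBIC))[0][:,0]/4
for l in L:
    if np.hypot(l[2]-l[0],l[3]-l[1])<25: continue
    l=l+[x0,y0,x0,y0]
    o=[]
    for z in(32,44,54,64):
        a,b=[wj(atz("wrist",(l[i+1],l[i]),z)) for i in(0,2)];d=b-a
        o.append((np.round((a+b)[:2]/2,1).tolist(),round((np.degrees(np.arctan2(d[1],d[0]))+45)%90-45,1)))
    print(np.round(l,1),o)
```

```text
[383.6 197.  337.3 197. ] [([48.4, -28.4], np.float64(-0.2)), ([24.1, -31.3], np.float64(-0.2)), ([3.8, -33.8], np.float64(-0.2)), ([-16.4, -36.2], np.float64(-0.2))]
```

Run:
```python
from h import *
im=cv2.imread("pics/w11.png").astype(int)
for y in(-50,-30,-10): print([ (z,np.round(proj("wrist",jw(-107.3,y,z)),1).tolist()) for z in(32,44,54,64)])
for c in(352,370,390): print(c,[(r,im[r,c-2:c+3].mean((0,1)).astype(int)if 0 else int(im[r,c-2:c+3].mean())) for r in range(118,156)])
```

```text
[(32, [124.2, 353.4]), (44, [134.4, 354.0]), (54, [143.2, 354.4]), (64, [152.3, 354.9])]
[(32, [124.1, 374.6]), (44, [134.4, 375.5]), (54, [143.2, 376.3]), (64, [152.3, 377.1])]
[(32, [124.1, 395.7]), (44, [134.3, 397.0]), (54, [143.1, 398.1]), (64, [152.2, 399.3])]
352 [(118, 162), (119, 162), (120, 161), (121, 158), (122, 146), (123, 116), (124, 95), (125, 95), (126, 94), (127, 95), (128, 94), (129, 95), (130, 95), (131, 95), (132, 109), (133, 116), (134, 113), (135, 112), (136, 114), (137, 114), (138, 114), (139, 114), (140, 116), (141, 144), (142, 142), (143, 116), (144, 112), (145, 114), (146, 115), (147, 115), (148, 115), (149, 117), (150, 149), (151, 172), (152, 177), (153, 176), (154, 175), (155, 175)]
370 [(118, 162), (119, 163), (120, 165), (121, 166), (122, 130), (123, 90), (124, 90), (125, 93), (126, 93), (127, 95), (128, 95), (129, 94), (130, 94), (131, 94), (132, 95), (133, 99), (134, 107), (135, 113), (136, 114), (137, 114), (138, 115), (139, 116), (140, 117), (141, 116), (142, 113), (143, 111), (144, 113), (145, 113), (146, 114), (147, 114), (148, 112), (149, 116), (150, 147), (151, 175), (152, 182), (153, 182), (154, 182), (155, 182)]
390 [(118, 158), (119, 159), (120, 161), (121, 163), (122, 161), (123, 134), (124, 100), (125, 95), (126, 95), (127, 96), (128, 96), (129, 96), (130, 96), (131, 95), (132, 95), (133, 98), (134, 109), (135, 114), (136, 115), (137, 114), (138, 113), (139, 114), (140, 118), (141, 157), (142, 147), (143, 111), (144, 113), (145, 115), (146, 115), (147, 117), (148, 115), (149, 116), (150, 141), (151, 168), (152, 177), (153, 177), (154, 177), (155, 177)]
```

Run:
```python
from h import *
a=plan(*push(-150,-25,48.5),10);b=plan(*push(-114,-25,48.5),5,*a);print(a[0])
```

```text
10 rows [-6.1  5.1 14. ] [ 0.     0.061 -0.   ] |v| 16.1 deg 3.5
5 rows [-7.1 -0.   1.3] [0. 0. 0.] |v| 7.2 deg 0.0
[ 525.291 -152.558  214.992]
```

arm_command([
  [-6.1,5.1,14,0,0.061,0,40],
  [-6.1,5.1,14,0,0.061,0,40],
  [-6.1,5.1,14,0,0.061,0,40],
  [-6.1,5.1,14,0,0.061,0,40],
  [-6.1,5.1,14,0,0.061,0,40],
])

```text
clock: 38.98
tool_pos: [469.5, -169.4, 269.5]
ee_rot: [3.141, 0.476, 2.986]
contact_force: [-0.3, 0.3, -0.0]
width: 39.9
grasp_force: 0.0
```

arm_command([
  [-6.1,5.1,14,0,0.061,0,40],
  [-6.1,5.1,14,0,0.061,0,40],
  [-6.1,5.1,14,0,0.061,0,40],
  [-6.1,5.1,14,0,0.061,0,40],
  [-6.1,5.1,14,0,0.061,0,40],
])

```text
clock: 39.6
tool_pos: [525.6, -152.4, 214.5]
ee_rot: [3.141, 0.171, 2.986]
contact_force: [0.7, -0.4, -0.1]
width: 39.6
grasp_force: 0.0
```

Run:
```python
from h import *
p,R,s=cur();X=wj(p+R@[-11,0,171]);print(X,np.degrees(s["ee_rot"]),s["contact_force"])
b=plan(*push(-112,-25,48.5),5)
```

```text
[-150.368  -24.69    47.863] [179.955   9.788 171.106] [ 0.653 -0.416 -0.134]
5 rows [-7.5 -0.   1.2] [ 0.    -0.001 -0.   ] |v| 7.6 deg 0.0
```

arm_command([
  [-7.5,0,1.2,0,0,0,40],
  [-7.5,0,1.2,0,0,0,40],
  [-7.5,0,1.2,0,0,0,40],
  [-7.5,0,1.2,0,0,0,40],
  [-7.5,0,1.2,0,0,0,40],
])

```text
clock: 40.22
tool_pos: [563.0, -158.6, 216.6]
ee_rot: [3.141, 0.174, 2.986]
contact_force: [-0.3, -0.8, 0.1]
width: 39.9
grasp_force: 0.0
```

arm_command([
  [-2,0,0.4,0,0,0,40],
  [-2,0,0.4,0,0,0,40],
  [-1,0,0.2,0,0,0,40],
  [0,0,0,0,0,0,40],
  [0,0,0,0,0,0,40],
])

```text
clock: 40.85
tool_pos: [567.3, -159.2, 216.0]
ee_rot: [3.141, 0.173, 2.986]
contact_force: [-2.2, -0.5, 0.9]
width: 40.1
grasp_force: 1.0
```

Run:
```python
from h import *
p,R,s=cur();X=wj(p+R@[-11,0,171]);print(X,np.degrees(s["ee_rot"]),s["contact_force"])
```

```text
[-107.738  -25.126   49.447] [179.974   9.915 171.093] [-2.242 -0.48   0.855]
```

arm_command([
  [10,0,-2,0,0,0,40],
  [15,0,-10,0,0,0,40],
  [20,0,-20,0,0,0,40],
  [20,0,-20,0,0,0,40],
  [0,0,0,0,0,0,40],
])

```text
clock: 41.48
tool_pos: [494.7, -147.9, 257.2]
ee_rot: [-3.141, 0.177, 2.986]
contact_force: [0.1, 0.0, 0.1]
width: 40.4
grasp_force: 0.0
```

Run:
```python
from h import *
p,R,s=cur();print(wj(p+R[:,2]*171),s["contact_force"],np.abs(s["joint_velocities"]).max())
read_camera("wrist")
for n in("cam_knob","cam_pivot"):
    for r in pinpoint(n,"wrist")[:1]: print(n,r["p"],wj(atz("wrist",r["pixel"],90)))
print(job_done())
```

```text
[-191.402  -25.181   88.897] [0.124 0.039 0.073] 0.048091790988944616
cam_knob 0.72 [-105.3    -80.558   90.   ]
cam_pivot 0.61 [-264.157 -148.188   90.   ]
the job is handed in; nothing more can be done
None
```

Both boards are stacked on the spoil board, all three layers pushed against the far fence, the cam lever turned home, and the job handed in at about 41.5 s; no verdict came back, the side-fence fit and parallelism were not measured after clamping, and I viewed 12 pictures against the limit of 10.

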